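# Latch the leak-test box and set its throttle valve two turns open

### The job

First turn the steel turnbutton on the ledge of the leak-test box so that it points squarely over the shut lid and secures it. Then, by the handle on its handwheel, close the throttle valve clockwise (seen from above) until it stops, and back it off (counter-clockwise) exactly two full turns. Finish with the gripper still holding that handle there, at rest, the lid shut and latched; leave the pliers, terminal strip and parts bin undisturbed.

Things in the scene. Friction and masses are not known exactly. Their poses are not given: they have to be found in the camera images.
- test_box: Grey sheet-metal leak-test box, fixed to the bench. 150 mm (its x) by 180 mm (its y), 80 mm high, with an 8 mm aluminium lid with clear window on top (lid top at 88 mm). On its near side (-x) runs a solid ledge, 34 mm deep, 180 mm long, 88 mm high, that carries the turnbutton. Origin: centre of the box's underside (ledge not counted), z up.
- lid (a joint): Lid of the test box, hinged at the box's +x edge; 0 = shut (as it starts), grows as it opens (rad). It lies shut by its weight; nothing need be done to it.
- turnbutton (a joint): Dark steel turnbutton on the ledge, turning about a vertical pivot. 0 = lies along the ledge pointing to the box's +y, clear of the lid; grows clockwise seen from above; 1.571 (its stop) = points to the box's +x, squarely over the lid (rad). Starts between 0 and 0.35. Stays where left; needs about 0.06 N m.
- tb_pivot (a point): On the turnbutton's pivot axis, at the top of its fin: 117 mm over the work surface, 92 mm from the box's origin towards the box's -x. Its x axis points along the turnbutton towards its nose, z up. The turnbutton is a bar 66 mm long (from 18 mm behind the pivot to 48 mm ahead), 22 mm wide and 5 mm thick, its underside 3 mm above ledge and lid, with an upright fin to pinch or push on top: 10 mm thick, 24 mm high, from 14 mm behind to 42 mm ahead of the pivot.
- tb_nose (a point): Top of the fin at its nose end, 42 mm from the pivot; same axes as tb_pivot.
- valve_body: Throttle valve on an aluminium manifold block, fixed to the bench: block 110 mm (x) by 90 mm (y) by 40 mm high, brass stubs to 63 mm out at both y sides, a round gauge to 65 mm out on the -x side, brass bonnet and stem on top. Origin: centre of the block's underside; its vertical z axis is the stem's axis.
- wheel (a joint): Turning of the handwheel about the vertical stem (rad). 0 = fully closed, a hard stop; grows counter-clockwise seen from above as the valve opens; one turn is 6.283, so two turns back from the stop is 12.566; opens to at most 22. Starts between 1.5 and 5. Stays where left; needs about 0.12 N m (2.5 N at the handle). The wheel does not rise as it turns.
- hub (a point): On the stem's axis at the top of the handwheel's hub, 78 mm above the work surface. Three-spoked dark steel wheel, rim circle of 50 mm radius, rim 12 mm thick with its top at 76 mm. Turns with the wheel: its x axis points to the handle.
- handle: Black upright handle on the rim, 50 mm from the stem's axis: a round vertical grip 22 mm across and 44 mm tall, from 79 mm to 123 mm above the work surface. It spins freely on its own pin, so a gripper can hold it from above and go round the stem without turning. Origin: centre of its lower end, on its axis.
- handle_mid (a point): On the handle's axis at mid-height, 101 mm above the work surface.
- pliers: Bystander: crimping pliers with orange grips, lying, 190 mm long (x), 65 mm wide, 18 mm high. Origin under the middle.
- terminals: Bystander: aluminium mounting rail with grey terminal blocks, 130 mm (x) by 45 mm, 39 mm high. Origin at the centre of its underside.
- parts_bin: Bystander: open blue parts bin, 80 mm (x) by 120 mm by 60 mm high. Origin at the centre of its underside.
Mind the look-alikes: they are no part of the job. There is more than one size of the valve_body; the job needs the largest.

How it is judged:
On the way, in this order (a step that is already met when the one before it is completed fails the run):
1. the turnbutton points over the lid (value of joint turnbutton above 1.35 rad), for 0.2 s.
2. the valve is closed against its stop (value of joint wheel below 0.1 rad and value of joint turnbutton above 1.35 rad), for 0.1 s.
At the end, for the whole second after the job is handed in: The valve stands two turns (12.566 rad) from its stop within 0.26 rad (15 degrees), at rest; the fingers still grip the handle (over 4 N, grasp point within 20 mm of the handle's axis); the turnbutton is within 0.22 rad of square over the lid (joint over 1.35) and the lid is shut (under 0.05 rad) (value of joint wheel between 12.306 and 12.826 rad and velocity of joint wheel between -0.1 and 0.1 rad/s and contact force between the fingers and handle above 4 N and horizontal distance between the grasp point and handle_mid below 0.02 m and value of joint turnbutton above 1.35 rad and value of joint lid below 0.05 rad); the arm keeps its last pose, push and grip.
It fails at once if a bystander was moved more than 20 mm (distance of any of pliers, terminals, parts_bin from where it was at the start of the episode above 0.02 m).
It also fails if it takes over 72 s, if anything falls off the work surface, if the arm or the gripper's body presses on something with over 40 N, if the wrist force passes 120 N, or if a joint passes its speed limit or range.

### The arm

A 6-joint arm with a two-finger parallel gripper is mounted at the origin on the work surface. World frame = base frame: x ahead of the robot, y to its left, z up, the work surface at z = 0. Lengths are in m, angles in rad, forces in N, time in s.
With the tool pointing down it reaches from about 0.425 to 0.925 m from the base axis. Payload 12.5 kg.
Tool frame: the origin (TCP) lies at the very end of the fingers, on their centre line; the grasp point (between the pads) lies bot.tcp_to_grasp behind it (bot.tcp_to_grasp is the distance from the TCP to the grasp point, in m); z points along the fingers, y is the line along which they close (so a half turn about z gives the same grasp; the last joint's range is limited). The gripper opens to 85 mm and grips with 20 to 120 N. Pads are 22 mm wide; open, the fingers measure 114 mm over their backs; the gripper's body (76 mm by 85 mm) begins 54 mm behind the grasp point. The pads swing forward as they close: fully open they stand 13 mm farther back than shut.
Start: joints at [-1.293, 0.491, 1.559, -0, 1.092, -0.106], TCP at [0.234, -0.58, 0.231] pointing down, gripper open.
Joint ranges: [-3.1, 3.1], [-0.84, 2.19], [0.05, 2.79], [-1.13, 4.28], [0.06, 2.93], [-2.69, 2.69]. Speed limits (rad/s): [2.22, 2.22, 2.79, 3.14, 3.14, 3.14].

### API

Orientations are given as a rotation vector (axis times angle).
In Python, from bench import state, snapshot, bot, nets gives the robot as it stands.
- The arm moves only by the tool apply_moves, never from a script. Its argument "rows" is text: rows parted by semicolons, each of 5 numbers parted by spaces: the finger opening in cm, from 0 to 8.54, then the shift along the tool's x, y, z in cm, then the turn about the tool's z in degrees. A call has exactly 8 rows; each row is the pose to reach, as a shift and turn from the pose commanded when the call began, along the tool's axes at that moment; what a row does not reach only later rows make up. A row lasts 1/10 s, in which the tool goes at most 50 mm and 8.59 degrees, less where a joint would pass 70% of its speed; a pose out of reach is approached as far as the arm can. A call with a gripper value outside its range is refused whole. The fingers move at their own pace and stop on an object; the grip force is fixed at half the most. Time passes only in rows, so rows that repeat a pose let the fingers close, or fill a call up. It gives the time, the measured TCP pose, the force, the opening and the grip force at its end, in the units of the state.
- state(): the state, without advancing time (a new reading comes with each control period).
- snapshot(name): name is "scene" or "top" or "wrist"; returns a dict with "pixels" (400x640x3 uint8, red, green, blue), "depth" (400x640 float32, m along the optical axis (not along the pixel's ray), 0 where there is no reading), "intrinsics" (3x3 intrinsics, pixels), "world_from_camera" (4x4, takes a point from camera to world coordinates); the wrist camera has in their place "tool_from_camera" (4x4, takes a point from camera to tool coordinates, whose origin is the TCP and whose axes are the flange's). Camera axes: x right, y down, z forward; pixel columns grow to the right and rows downward; lengths in m; the calibration is good to about 2 mm. A picture is of the moment at which its call begins: read the wrist's pose just before it.
- bot.finish_job(): hands the job in; it is judged then, once.
Trained networks look in the newest picture that a camera, given by its name, has taken for a name from the list of things; names that differ only in an ending like _2 or _b are one class to them, and where a whole thing is asked for, a point or a joint stands for the part that bears it (a point fixed in the world has none). Each returns a list of dicts, best first, with "confidence" (0 to 1); they miss things now and then, are a little off and sometimes report something else, mostly with a low value. They report only what shows in the picture. A call takes as long as a camera call. They do not tell look-alikes from the thing itself.
- nets.recognise(label, camera): "extent" ([left, top, right, bottom] in pixels, round what is visible of it).
- nets.trace(label, camera): "mask" (400x640 bool, what is visible of it) and "extent" ([left, top, right, bottom] in pixels, round what is visible of it).
The state is a dict: "clock": time; "joint_positions": joint angles; "qd": joint speeds; "joint_torque": joint torques, N m; "ee_pos": TCP position; "orientation": TCP orientation; "force": force on the tool from outside, world axes, zero at the start; "torque": the same for the moment, N m; "finger_gap": opening from 0.0 (shut) to 1.0 (fully open); "finger_force": force on a finger pad.
Only numpy, scipy, OpenCV 4.12 (cv2) and the standard library are available. Lean on these libraries where they do the work, as an engineer would, in place of code of your own. Each camera call takes 0.05 s, during which the arm holds its last target. There are 200 camera calls.

## Working session

There is one attempt and no reset: what is moved stays moved. The work goes in short steps, Python scripts to look and compute and a tool call to move; the robot and the scene stay as the last step left them, time stands still between calls to the robot, and variables do not carry over. Pictures are saved under pics/ and viewed, at most 10 in all, crops included, and the job is handed in when it is done.

Besides the shell and the picture viewer there is one more tool, called after "Call:" as name(argument=value, ...) on one line, values as JSON. apply_moves: Moves the arm, as the interface text tells. Its arguments: {"type":"object","properties":{"rows":{"type":"string"}},"required":["rows"]}

```bash
mkdir -p pics; ls; python3 - <<'E'
from bench import state, snapshot, bot, nets
import cv2,numpy as np
s=state();print(s['clock'],s['ee_pos'],s['orientation'],s['finger_gap'],bot.tcp_to_grasp)
for c in ['scene','top']:
    d=snapshot(c);cv2.imwrite(f'pics/{c}0.png',d['pixels'][:,:,::-1])
    np.savez(f'pics/{c}0.npz',**d)
    print(c,d['intrinsics'].tolist(),d['world_from_camera'].round(3).tolist())
    for l in ['test_box','turnbutton','valve_body','handle','wheel','pliers','terminals','parts_bin']:
        print(l,[(round(r['confidence'],2),np.round(r['extent']).tolist()) for r in nets.recognise(l,c)[:4]])
E
```

```text
pics
0.0 [ 0.23397901 -0.57929379  0.230728  ] [-3.08281114e+00 -5.98966601e-01  1.51915401e-04] 1.0002642043892056 0.0187
scene [[417.4441746035907, 0.0, 315.83395450026694], [0.0, 417.4441746035907, 198.91808111905166], [0.0, 0.0, 1.0]] [[-0.369, 0.717, -0.591, 1.256], [0.929, 0.295, -0.222, 0.2], [0.015, -0.631, -0.775, 0.997], [0.0, 0.0, 0.0, 1.0]]
test_box [(0.63, [391.0, 199.0, 469.0, 281.0])]
turnbutton [(0.65, [427.0, 198.0, 455.0, 212.0])]
valve_body [(0.81, [277.0, 148.0, 308.0, 175.0]), (0.67, [205.0, 169.0, 237.0, 202.0]), (0.66, [242.0, 166.0, 288.0, 222.0])]
handle [(0.49, [249.0, 166.0, 254.0, 178.0]), (0.48, [284.0, 153.0, 292.0, 162.0])]
wheel [(0.97, [242.0, 161.0, 286.0, 203.0]), (0.64, [279.0, 150.0, 305.0, 165.0]), (0.57, [208.0, 171.0, 232.0, 188.0]), (0.46, [425.0, 198.0, 455.0, 212.0])]
pliers [(0.71, [334.0, 172.0, 372.0, 216.0])]
terminals [(0.92, [311.0, 218.0, 342.0, 256.0])]
parts_bin [(0.91, [286.0, 256.0, 343.0, 302.0])]
top [[508.09351996366576, 0.0, 320.6756913948495], [0.0, 508.09351996366576, 191.4455136413238], [0.0, 0.0, 1.0]] [[-0.015, -0.996, 0.086, 0.483], [-1.0, 0.012, -0.027, -0.016], [0.026, -0.087, -0.996, 1.183], [0.0, 0.0, 0.0, 1.0]]
test_box [(0.64, [126.0, 167.0, 231.0, 263.0]), (0.18, [374.0, 168.0, 430.0, 218.0])]
turnbutton [(0.87, [156.0, 241.0, 186.0, 257.0]), (0.5, [283.0, 217.0, 311.0, 299.0])]
valve_body [(0.69, [370.0, 165.0, 429.0, 220.0]), (0.64, [437.0, 173.0, 481.0, 212.0]), (0.58, [376.0, 249.0, 411.0, 290.0])]
handle [(0.41, [466.0, 176.0, 472.0, 178.0])]
wheel [(0.86, [448.0, 172.0, 478.0, 210.0]), (0.72, [377.0, 250.0, 414.0, 290.0]), (0.58, [373.0, 166.0, 430.0, 217.0])]
pliers [(0.56, [283.0, 218.0, 311.0, 297.0])]
terminals [(0.61, [283.0, 153.0, 317.0, 207.0]), (0.15, [128.0, 162.0, 218.0, 249.0])]
parts_bin [(0.92, [259.0, 89.0, 315.0, 127.0])]
```

```bash
cat > h.py <<'E'
import numpy as np,cv2
from scipy.spatial.transform import Rotation as R
def cloud(d,T=None):
    T=d['world_from_camera'] if T is None else T
    K=d['intrinsics'];z=d['depth'];v,u=np.mgrid[:400,:640]
    p=np.stack([(u-K[0,2])/K[0,0]*z,(v-K[1,2])/K[1,1]*z,z],-1)
    w=p@T[:3,:3].T+T[:3,3]; w[z==0]=np.nan
    return w
E
python3 - <<'E'
from h import *
a=cv2.imread('pics/top0.png')[70:320,100:500];cv2.imwrite('pics/topc.png',cv2.resize(a,None,fx=2,fy=2,interpolation=cv2.INTER_CUBIC)[:, :800])
d=np.load('pics/top0.npz');w=cloud(d)
def seg(n,ext,zl,zh):
    l,t,r,b=ext;q=w[t:b,l:r].reshape(-1,3);q=q[(q[:,2]>zl)&(q[:,2]<zh)]
    if len(q)<5:print(n,len(q));return
    (c,s,an)=cv2.minAreaRect((q[:,:2]*1000).astype(np.float32));print(n,len(q),'rect',np.round(c,1),np.round(s,1),round(an,1),'zmed',np.median(q[:,2]).round(4),'mean',q.mean(0).round(4))
seg('lid',(110,150,250,280),.08,.1)
seg('fin',(110,150,250,280),.106,.14)
seg('wheelA',(355,150,435,230),.064,.081)
seg('handleA',(355,150,435,230),.09,.14)
seg('blockA',(355,150,435,230),.03,.047)
seg('B',(437,165,490,220),.03,.2)
seg('C',(370,240,420,295),.03,.2)
E
```

```text
lid 7242 rect [539.  268.2] [190.8 181.4] 6.9 zmed 0.0879 mean [0.5379 0.2671 0.088 ]
fin 140 rect [462.5 271.6] [55.7 10.1] 83.8 zmed 0.1197 mean [0.4627 0.2711 0.1194]
wheelA 995 rect [ 573.  -217.5] [109.1 109.2] 86.6 zmed 0.0754 mean [ 0.5734 -0.2155  0.0752]
handleA 111 rect [ 547.6 -260.2] [20.2 21. ] 43.8 zmed 0.1224 mean [ 0.5472 -0.2586  0.1182]
blockA 1030 rect [ 571.2 -209.9] [110.4 118.9] 72.5 zmed 0.0403 mean [ 0.569  -0.2151  0.0401]
B 748 rect [ 576.4 -363.6] [78.3 83.2] 85.1 zmed 0.0521 mean [ 0.5778 -0.3634  0.0499]
C 754 rect [ 405.2 -205.1] [82.2 76.4] 2.6 zmed 0.0517 mean [ 0.4051 -0.2048  0.0491]
```

View pics/topc.png

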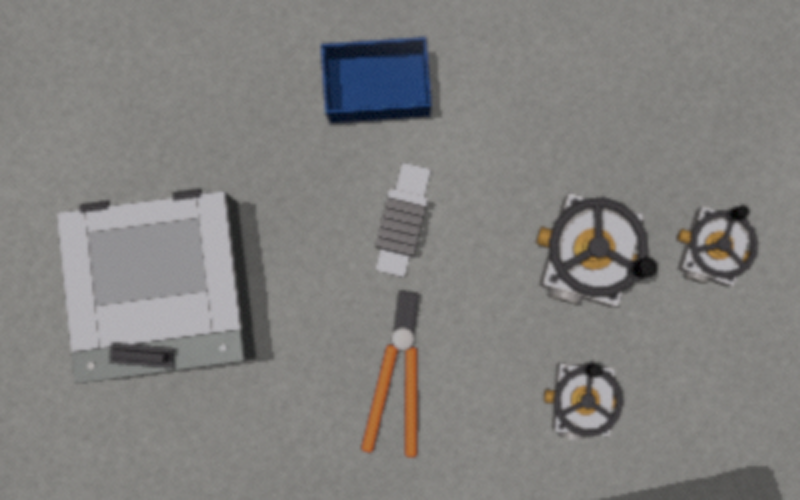

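View pics/scene0.png

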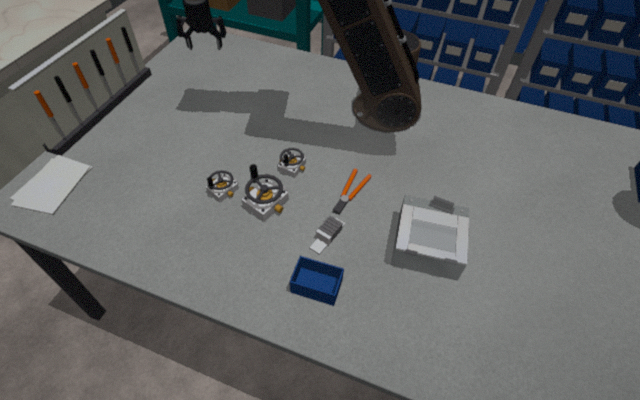

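The largest valve is at crop (597,247), with its handle at (645,268). The box is at (155,285). The fin runs from (110,352), its nose, to (173,357). The two smaller valves are at (722,245) and (590,400).

```bash
cat >> h.py <<'E'
def psi(s):
    x=R.from_rotvec(s['orientation']).as_matrix()[:,0];return np.degrees(np.arctan2(x[1],x[0]))
def shift(s,goal,psig=None):
    M=R.from_rotvec(s['orientation']).as_matrix();v=M.T@(np.array(goal)-s['ee_pos'])*100
    t=0 if psig is None else (psi(s)-psig+180)%360-180
    return np.round(v,2),round(t,1)
E
python3 - <<'E'
from h import *
from bench import state
s=state();print(psi(s))
for g in [(.5,-.15,.25),(.46,.258,.25)]: print(shift(s,g,83.8))
E
```

```text
21.988478098217975
(array([ 40.74, -29.87,  -1.87]), np.float64(-61.8))
(array([ 52.31, -69.2 ,  -1.87]), np.float64(-61.8))
```

Call:
apply_moves(rows="8.5 40.7 -29.9 -1.9 -61.8;8.5 40.7 -29.9 -1.9 -61.8;8.5 40.7 -29.9 -1.9 -61.8;8.5 40.7 -29.9 -1.9 -61.8;8.5 40.7 -29.9 -1.9 -61.8;8.5 40.7 -29.9 -1.9 -61.8;8.5 40.7 -29.9 -1.9 -61.8;8.5 40.7 -29.9 -1.9 -61.8")

```text
clock: 1.7
ee_pos: [0.4449, -0.2377, 0.2467]
orientation: [2.333, 2.103, 0.0]
force: [1.0, 0.0, -0.4]
finger_gap: 0.995
finger_force: 0.0
```

```bash
python3 - <<'E'
from h import *
from bench import state
s=state();print(s['clock'],s['ee_pos'],psi(s),s['joint_positions'])
for g in [(.46,.258,.25)]: print(shift(s,g,83.8))
E
```

```text
1.7 [ 0.44489468 -0.2376771   0.24668502] 84.08878801202201 [-6.21650316e-01  3.02307801e-01  1.82901299e+00 -7.14354984e-05
  1.00955735e+00 -5.18442325e-01]
(array([49.46, -3.6 , -0.35]), np.float64(0.3))
```

Call:
apply_moves(rows="8.5 49.5 -3.6 -0.3 0;8.5 49.5 -3.6 -0.3 0;8.5 49.5 -3.6 -0.3 0;8.5 49.5 -3.6 -0.3 0;8.5 49.5 -3.6 -0.3 0;8.5 49.5 -3.6 -0.3 0;8.5 49.5 -3.6 -0.3 0;8.5 49.5 -3.6 -0.3 0")

```text
clock: 2.5
ee_pos: [0.4582, 0.1624, 0.249]
orientation: [2.338, 2.098, 0.001]
force: [1.8, -0.9, -0.4]
finger_gap: 0.999
finger_force: 0.0
```

Call:
apply_moves(rows="8.5 10 0 0 0;8.5 10 0 0 0;8.5 10 0 0 0;8.5 10 0 0 0;8.5 10 0 0 0;8.5 10 0 0 0;8.5 10 0 0 0;8.5 10 0 0 0")

```text
clock: 3.3
ee_pos: [0.4694, 0.2589, 0.2489]
orientation: [2.34, 2.096, 0.0]
force: [-0.2, -0.0, -0.6]
finger_gap: 0.994
finger_force: 0.0
```

```bash
python3 - <<'E'
from h import *
from bench import state,snapshot
s=state();print(s['clock'],s['ee_pos'],psi(s),s['joint_positions'])
d=snapshot('wrist');cv2.imwrite('pics/w1.png',d['pixels'][:,:,::-1])
T=np.eye(4);T[:3,:3]=R.from_rotvec(s['orientation']).as_matrix();T[:3,3]=s['ee_pos'];print(d['tool_from_camera'].round(3).tolist())
w=cloud(d,T@d['tool_from_camera']).reshape(-1,3)
q=w[(w[:,2]>.107)&(w[:,2]<.135)&(abs(w[:,0]-.46)<.07)&(abs(w[:,1]-.26)<.07)];print(len(q))
if len(q):print(cv2.minAreaRect((q[:,:2]*1000).astype(np.float32)),np.median(q[:,2]))
q=w[(w[:,2]>.08)&(w[:,2]<.095)&(w[:,1]>.1)]
print(cv2.minAreaRect((q[:,:2]*1000).astype(np.float32)),np.median(q[:,2]))
print(shift(s,(.46,.258,.102),83.8))
E
```

```text
3.3 [0.46943802 0.25892595 0.24889295] 83.7196490159655 [ 3.80871551e-01  3.45891732e-01  1.75397876e+00 -1.47473649e-04
  1.04152234e+00  4.90558800e-01]
[[-0.001, -0.961, -0.276, 0.07], [1.0, -0.001, -0.001, 0.0], [0.001, -0.276, 0.961, -0.143], [0.0, 0.0, 0.0, 1.0]]
561
((461.0367736816406, 274.1012878417969), (55.06666564941406, 9.86521053314209), 83.44210815429688) 0.12055640919677357
((537.64404296875, 268.7342529296875), (191.00900268554688, 180.36537170410156), 6.795793056488037) 0.08840341654092743
(array([-0.2 , -0.93, 14.69]), np.float64(-0.1))
```

View pics/w1.png

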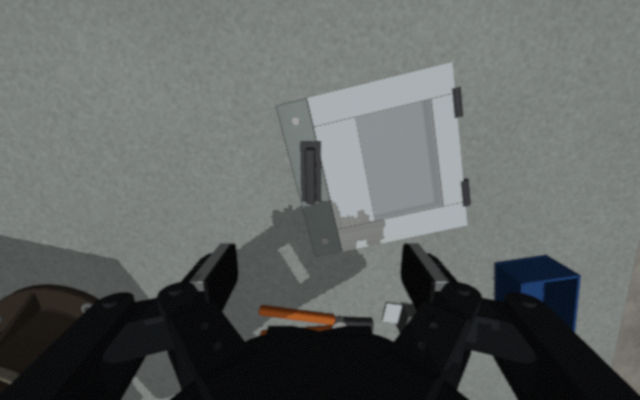

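The wrist view shows the fin at (311,170) on the ledge. It agrees with the top view to 3 mm, with the pivot at about (0.460, 0.259). Now I descend and pinch it at the pivot.

Call:
apply_moves(rows="6 -0.1 -0.94 5 0;6 -0.1 -0.94 9 0;6 -0.1 -0.94 12 0;6 -0.1 -0.94 13.5 0;6 -0.1 -0.94 14.7 0;6 -0.1 -0.94 14.7 0;3 -0.1 -0.94 14.7 0;3 -0.1 -0.94 14.7 0")

```text
clock: 4.15
ee_pos: [0.4603, 0.2598, 0.1027]
orientation: [2.338, 2.097, 0.002]
force: [-0.4, -0.9, 0.9]
finger_gap: 0.373
finger_force: 0.0
```

Call:
apply_moves(rows="0 0 0 0 0;0 0 0 0 0;0 0 0 0 0;0 0 0 0 0;0 0 0 0 0;0 0 0 0 0;0 0 0 0 0;0 0 0 0 0")

```text
clock: 4.95
ee_pos: [0.4605, 0.2598, 0.1027]
orientation: [2.338, 2.097, 0.003]
force: [1.3, -1.7, 5.3]
finger_gap: 0.098
finger_force: 59.8
```

Call:
apply_moves(rows="0 0 0 0 8;0 0 0 0 16;0 0 0 0 24;0 0 0 0 32;0 0 0 0 40;0 0 0 0 48;0 0 0 0 56;0 0 0 0 64")

```text
clock: 5.75
ee_pos: [0.4605, 0.2598, 0.1027]
orientation: [-3.096, -0.531, -0.003]
force: [0.0, -0.4, 6.6]
finger_gap: 0.097
finger_force: 59.9
```

Call:
apply_moves(rows="0 0 0 0 5;0 0 0 0 9;0 0 0 0 12;0 0 0 0 13;0 0 0 0 13;0 0 0 0 13;0 0 0 0 13;0 0 0 0 13")

```text
clock: 6.55
ee_pos: [0.4605, 0.2598, 0.1027]
orientation: [-3.136, -0.186, -0.003]
force: [1.2, -1.3, 5.6]
finger_gap: 0.102
finger_force: 59.9
```

```bash
python3 - <<'E'
from h import *
from bench import state
s=state();print(s['clock'],s['ee_pos'],psi(s),s['force'],s['torque'],s['joint_positions'])
E
```

```text
6.55 [0.46048713 0.25982306 0.10267029] 6.783073398948966 [ 1.18461316 -1.29650506  5.57211939] [-0.07844303 -0.05824778 -0.06111563] [ 3.88845001e-01  5.30105621e-01  1.92445953e+00 -3.29529530e-04
  6.84821403e-01  1.84150894e+00]
```

Call:
apply_moves(rows="5 0 0 0 0;5 0 0 0 0;5 0 0 0 0;5 0 0 0 0;5 0 0 -3 0;5 0 0 -7 0;5 0 0 -11 0;5 0 0 -15 0")

```text
clock: 7.35
ee_pos: [0.4595, 0.2596, 0.2533]
orientation: [3.136, 0.186, -0.0]
force: [-0.3, -0.6, -0.3]
finger_gap: 0.587
finger_force: 0.0
```

```bash
python3 - <<'E'
from h import *
from bench import state,snapshot
s=state();print(s['clock'],s['ee_pos'],psi(s))
d=snapshot('wrist');cv2.imwrite('pics/w2.png',d['pixels'][:,:,::-1])
T=np.eye(4);T[:3,:3]=R.from_rotvec(s['orientation']).as_matrix();T[:3,3]=s['ee_pos']
w=cloud(d,T@d['tool_from_camera']).reshape(-1,3)
q=w[(w[:,2]>.107)&(w[:,2]<.135)&(abs(w[:,0]-.46)<.08)&(abs(w[:,1]-.26)<.06)];print(len(q))
if len(q):print(cv2.minAreaRect((q[:,:2]*1000).astype(np.float32)),np.median(q[:,2]))
# valve wheel/handle refine from top
d=snapshot('top');w=cloud(d).reshape(-1,3)
m=(abs(w[:,0]-.573)<.085)&(abs(w[:,1]+.217)<.085)
q=w[m&(w[:,2]>.109)];print('h',len(q),np.median(q,0),cv2.minEnclosingCircle((q[:,:2]*1000).astype(np.float32)))
q=w[m&(w[:,2]>.07)&(w[:,2]<.08)];print('w',cv2.minEnclosingCircle((q[:,:2]*1000).astype(np.float32)))
for g in [(.5,.0,.25),(.548,-.259,.25)]:print(shift(s,g,6.8))
E
```

```text
7.35 [0.45950101 0.25958161 0.2532869 ] 6.790332584938674
546
((474.4586486816406, 261.8675231933594), (55.286338806152344, 9.383397102355957), 6.910538196563721) 0.12069205008675149
h 93 [ 0.54778168 -0.25961942  0.12274791] ((547.8546142578125, -260.8389587402344), 10.565996170043945)
w ((571.1563720703125, -218.7150421142578), 57.312931060791016)
(array([ 0.95, 26.25,  0.33]), np.float64(-0.0))
(array([ 2.66, 52.54,  0.34]), np.float64(-0.0))
```

View pics/w2.png

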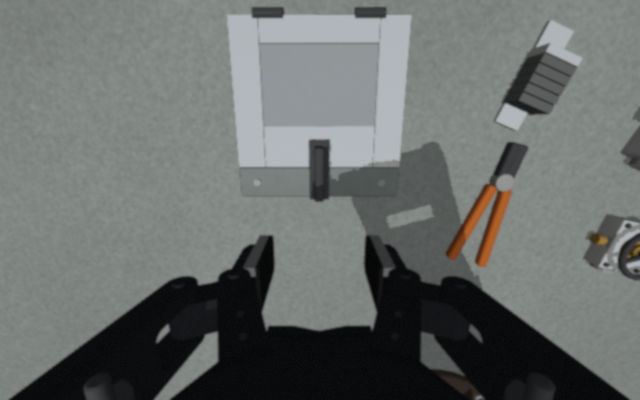

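The turnbutton is now square over the shut lid, with the fin upright at (319,170) and 6.9° measured against a box yaw of 6.8°. On to the valve.

Call:
apply_moves(rows="5 0.95 26 0.3 0;5 0.95 26 0.3 0;5 0.95 26 0.3 0;5 0.95 26 0.3 0;5 0.95 26 0.3 0;5 2.7 52.5 0.3 0;5 2.7 52.5 0.3 0;5 2.7 52.5 0.3 0")

```text
clock: 8.25
ee_pos: [0.5255, -0.1368, 0.2481]
orientation: [-3.136, -0.186, 0.001]
force: [1.2, 0.2, -0.6]
finger_gap: 0.588
finger_force: 0.0
```

```bash
python3 - <<'E'
from h import *
from bench import state
s=state();print(shift(s,(.548,-.26,.25),6.8))
E
```

```text
(array([ 0.78, 12.5 , -0.2 ]), np.float64(-0.0))
```

Call:
apply_moves(rows="5 0.8 12.3 -0.2 0;5 0.8 12.3 -0.2 0;5 0.8 12.3 -0.2 0;5 0.8 12.3 -0.2 0;5 0.8 12.3 -0.2 0;5 0.8 12.3 -0.2 0;5 0.8 12.3 -0.2 0;5 0.8 12.3 -0.2 0")

```text
clock: 9.05
ee_pos: [0.5483, -0.255, 0.251]
orientation: [3.136, 0.188, 0.0]
force: [-1.0, 1.4, 0.1]
finger_gap: 0.583
finger_force: 0.0
```

```bash
python3 - <<'E'
from h import *
from bench import state,snapshot
s=state();print(s['clock'],s['ee_pos'],psi(s))
d=snapshot('wrist');cv2.imwrite('pics/w3.png',d['pixels'][:,:,::-1])
T=np.eye(4);T[:3,:3]=R.from_rotvec(s['orientation']).as_matrix();T[:3,3]=s['ee_pos']
w=cloud(d,T@d['tool_from_camera']).reshape(-1,3)
m=(abs(w[:,0]-.573)<.085)&(abs(w[:,1]+.217)<.085)
q=w[m&(w[:,2]>.115)&(w[:,2]<.135)];print('h',len(q),np.median(q,0),cv2.minEnclosingCircle((q[:,:2]*1000).astype(np.float32)))
q=w[m&(w[:,2]>.07)&(w[:,2]<.08)]
P=(q[:,:2]*1000).astype(np.float32);print('w',cv2.minEnclosingCircle(P),cv2.minAreaRect(P),np.median(q[:,2]))
q=w[m&(w[:,2]>.03)&(w[:,2]<.045)]
P=(q[:,:2]*1000).astype(np.float32);print('b',cv2.minAreaRect(P))
print(shift(s,(.548,-.26,.086),6.8))
E
```

```text
9.05 [ 0.54832724 -0.25502833  0.25100858] 6.861502046186593
h 348 [ 0.54824898 -0.2599577   0.12338173] ((547.1786499023438, -260.3182678222656), 10.813843727111816)
w ((571.2755126953125, -219.472900390625), 57.74891662597656) ((572.7841796875, -217.59173583984375), (109.09757232666016, 108.80208587646484), 4.552608489990234) 0.07583943784677094
b ((566.1226196289062, -222.2472686767578), (112.45955657958984, 118.46099090576172), 72.70365905761719)
(array([-0.09,  0.49, 16.5 ]), np.float64(0.1))
```

View pics/w3.png

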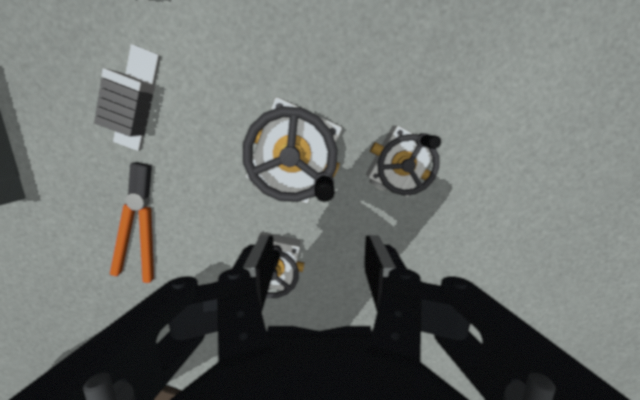

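The wrist view has the large wheel at (291,153) and its handle at (324,187). Both views agree: handle (0.5475, -0.260), stem axis (0.573, -0.217), 49.8 mm apart. Next: descend and grip.

Call:
apply_moves(rows="5 -0.1 0.5 4 0;5 -0.1 0.5 8 0;5 -0.1 0.5 12 0;5 -0.1 0.5 14.5 0;5 -0.1 0.5 16.5 0;5 -0.1 0.5 16.5 0;5 -0.1 0.5 16.5 0;0 -0.1 0.5 16.5 0")

```text
clock: 9.9
ee_pos: [0.5484, -0.2613, 0.0872]
orientation: [3.135, 0.186, 0.003]
force: [0.2, -0.3, -0.5]
finger_gap: 0.43
finger_force: 0.0
```

Call:
apply_moves(rows="0 0 0 0 0;0 0 0 0 0;0 0 0 0 0;0 0 0 0 0;0 0 0 0 0;0 0 0 0 0;0 0 0 0 0;0 0 0 0 0")

```text
clock: 10.7
ee_pos: [0.5485, -0.261, 0.0874]
orientation: [3.135, 0.186, 0.003]
force: [0.4, 2.2, 6.2]
finger_gap: 0.24
finger_force: 58.5
```

```bash
cat > arc.py <<'E'
from h import *
from bench import state
C=np.array([.573,-.2172]);P=np.radians(6.8)
X=np.array([np.cos(P),np.sin(P)]);Y=np.array([np.sin(P),-np.cos(P)])
def pt(a): a=np.radians(a);return C+.05*np.array([np.cos(a),np.sin(a)])
def rows(a0,angs):
    return ';'.join('0 %.2f %.2f 0 0'%tuple(100*((pt(a)-pt(a0))@np.c_[X,Y])) for a in angs)
def here():
    s=state();v=s['ee_pos'][:2]-C
    a=np.degrees(np.arctan2(v[1],v[0]));print(round(s['clock'],2),'ang',a.round(1),'r',np.linalg.norm(v).round(4),'z',s['ee_pos'][2].round(4),'psi',psi(s).round(2),'F',s['force'].round(1),'tang',(s['force'][:2]@np.array([-v[1],v[0]])/np.linalg.norm(v)).round(1),s['finger_gap'],s['finger_force'])
    return a
E
python3 - <<'E'
from arc import *
a=here()
print(rows(-120.8,-120.8-np.arange(1,9)*10))
for k in range(11):
    b=-200.8-15*k; print(b,rows(b,[b-15*min(i,5)/5 for i in range(1,9)]))
E
```

```text
10.7 ang -119.2 r 0.0502 z 0.0874 psi 6.79 F [0.4 2.2 6.2] tang -0.7 0.24025759153648457 58.45639775739983
0 -0.64 -0.59 0 0;0 -1.17 -1.28 0 0;0 -1.57 -2.06 0 0;0 -1.83 -2.89 0 0;0 -1.94 -3.75 0 0;0 -1.91 -4.62 0 0;0 -1.72 -5.47 0 0;0 -1.38 -6.28 0 0
-200.8 0 0.13 -0.23 0 0;0 0.27 -0.45 0 0;0 0.42 -0.66 0 0;0 0.58 -0.87 0 0;0 0.75 -1.07 0 0;0 0.75 -1.07 0 0;0 0.75 -1.07 0 0;0 0.75 -1.07 0 0
-215.8 0 0.18 -0.19 0 0;0 0.37 -0.37 0 0;0 0.57 -0.53 0 0;0 0.78 -0.69 0 0;0 1.00 -0.84 0 0;0 1.00 -0.84 0 0;0 1.00 -0.84 0 0;0 1.00 -0.84 0 0
-230.8 0 0.22 -0.13 0 0;0 0.46 -0.26 0 0;0 0.69 -0.37 0 0;0 0.94 -0.46 0 0;0 1.18 -0.55 0 0;0 1.18 -0.55 0 0;0 1.18 -0.55 0 0;0 1.18 -0.55 0 0
-245.8 0 0.25 -0.07 0 0;0 0.51 -0.13 0 0;0 0.76 -0.18 0 0;0 1.02 -0.21 0 0;0 1.29 -0.22 0 0;0 1.29 -0.22 0 0;0 1.29 -0.22 0 0;0 1.29 -0.22 0 0
-260.8 0 0.26 -0.00 0 0;0 0.52 0.01 0 0;0 0.78 0.03 0 0;0 1.04 0.07 0 0;0 1.30 0.12 0 0;0 1.30 0.12 0 0;0 1.30 0.12 0 0;0 1.30 0.12 0 0
-275.8 0 0.25 0.06 0 0;0 0.50 0.14 0 0;0 0.75 0.23 0 0;0 0.99 0.33 0 0;0 1.23 0.45 0 0;0 1.23 0.45 0 0;0 1.23 0.45 0 0;0 1.23 0.45 0 0
-290.8 0 0.23 0.13 0 0;0 0.45 0.27 0 0;0 0.66 0.42 0 0;0 0.87 0.58 0 0;0 1.07 0.75 0 0;0 1.07 0.75 0 0;0 1.07 0.75 0 0;0 1.07 0.75 0 0
-305.8 0 0.19 0.18 0 0;0 0.37 0.37 0 0;0 0.53 0.57 0 0;0 0.69 0.78 0 0;0 0.84 1.00 0 0;0 0.84 1.00 0 0;0 0.84 1.00 0 0;0 0.84 1.00 0 0
-320.8 0 0.13 0.22 0 0;0 0.26 0.46 0 0;0 0.37 0.69 0 0;0 0.46 0.94 0 0;0 0.55 1.18 0 0;0 0.55 1.18 0 0;0 0.55 1.18 0 0;0 0.55 1.18 0 0
-335.8 0 0.07 0.25 0 0;0 0.13 0.51 0 0;0 0.18 0.76 0 0;0 0.21 1.02 0 0;0 0.22 1.29 0 0;0 0.22 1.29 0 0;0 0.22 1.29 0 0;0 0.22 1.29 0 0
-350.8 0 0.00 0.26 0 0;0 -0.01 0.52 0 0;0 -0.03 0.78 0 0;0 -0.07 1.04 0 0;0 -0.12 1.30 0 0;0 -0.12 1.30 0 0;0 -0.12 1.30 0 0;0 -0.12 1.30 0 0
```

Call:
apply_moves(rows="0 -0.64 -0.59 0 0;0 -1.17 -1.28 0 0;0 -1.57 -2.06 0 0;0 -1.83 -2.89 0 0;0 -1.94 -3.75 0 0;0 -1.91 -4.62 0 0;0 -1.72 -5.47 0 0;0 -1.38 -6.28 0 0")

```text
clock: 11.5
ee_pos: [0.5265, -0.2004, 0.0873]
orientation: [3.135, 0.186, 0.002]
force: [-2.3, -2.3, 10.3]
finger_gap: 0.238
finger_force: 59.7
```

```bash
python3 -c "
from arc import *
here();print(pt(-200.8))"
```

```text
11.5 ang 160.2 r 0.0495 z 0.0873 psi 6.79 F [-2.3 -2.3 10.3] tang 3.0 0.2379002849459566 59.714533088263124
[ 0.52625872 -0.19944465]
```

Tracking is smooth, so I continue in 15° steps and watch the tangential force.

Call:
apply_moves(rows="0 0.13 -0.23 0 0;0 0.27 -0.45 0 0;0 0.42 -0.66 0 0;0 0.58 -0.87 0 0;0 0.75 -1.07 0 0;0 0.75 -1.07 0 0;0 0.75 -1.07 0 0;0 0.75 -1.07 0 0")

```text
clock: 12.3
ee_pos: [0.5328, -0.1886, 0.0873]
orientation: [3.135, 0.186, 0.002]
force: [-2.2, 1.6, 11.6]
finger_gap: 0.236
finger_force: 59.8
```

Call:
apply_moves(rows="0 0.18 -0.19 0 0;0 0.37 -0.37 0 0;0 0.57 -0.53 0 0;0 0.78 -0.69 0 0;0 1.00 -0.84 0 0;0 1.00 -0.84 0 0;0 1.00 -0.84 0 0;0 1.00 -0.84 0 0")

```text
clock: 13.1
ee_pos: [0.5417, -0.179, 0.0873]
orientation: [3.136, 0.186, 0.002]
force: [-1.3, 2.8, 11.6]
finger_gap: 0.233
finger_force: 59.8
```

Call:
apply_moves(rows="0 0.22 -0.13 0 0;0 0.46 -0.26 0 0;0 0.69 -0.37 0 0;0 0.94 -0.46 0 0;0 1.18 -0.55 0 0;0 1.18 -0.55 0 0;0 1.18 -0.55 0 0;0 1.18 -0.55 0 0")

```text
clock: 13.9
ee_pos: [0.5529, -0.1721, 0.0873]
orientation: [3.136, 0.186, 0.002]
force: [-0.8, 4.0, 11.4]
finger_gap: 0.238
finger_force: 59.8
```

Call:
apply_moves(rows="0 0.25 -0.07 0 0;0 0.51 -0.13 0 0;0 0.76 -0.18 0 0;0 1.02 -0.21 0 0;0 1.29 -0.22 0 0;0 1.29 -0.22 0 0;0 1.29 -0.22 0 0;0 1.29 -0.22 0 0")

```text
clock: 14.7
ee_pos: [0.5656, -0.1683, 0.0874]
orientation: [3.136, 0.186, 0.003]
force: [-1.0, 4.7, 10.7]
finger_gap: 0.238
finger_force: 59.7
```

Call:
apply_moves(rows="0 0.26 -0.00 0 0;0 0.52 0.01 0 0;0 0.78 0.03 0 0;0 1.04 0.07 0 0;0 1.30 0.12 0 0;0 1.30 0.12 0 0;0 1.30 0.12 0 0;0 1.30 0.12 0 0")

```text
clock: 15.5
ee_pos: [0.5788, -0.168, 0.0874]
orientation: [3.136, 0.186, 0.003]
force: [0.6, 3.8, 9.9]
finger_gap: 0.24
finger_force: 59.6
```

Call:
apply_moves(rows="0 0.25 0.06 0 0;0 0.50 0.14 0 0;0 0.75 0.23 0 0;0 0.99 0.33 0 0;0 1.23 0.45 0 0;0 1.23 0.45 0 0;0 1.23 0.45 0 0;0 1.23 0.45 0 0")

```text
clock: 16.3
ee_pos: [0.5917, -0.1711, 0.0874]
orientation: [3.135, 0.186, 0.004]
force: [1.4, 3.1, 8.2]
finger_gap: 0.238
finger_force: 59.5
```

Call:
apply_moves(rows="0 0.23 0.13 0 0;0 0.45 0.27 0 0;0 0.66 0.42 0 0;0 0.87 0.58 0 0;0 1.07 0.75 0 0;0 1.07 0.75 0 0;0 1.07 0.75 0 0;0 1.07 0.75 0 0")

```text
clock: 17.1
ee_pos: [0.6032, -0.1775, 0.0874]
orientation: [3.135, 0.186, 0.004]
force: [2.1, 1.0, 8.1]
finger_gap: 0.234
finger_force: 59.5
```

Call:
apply_moves(rows="0 0.19 0.18 0 0;0 0.37 0.37 0 0;0 0.53 0.57 0 0;0 0.69 0.78 0 0;0 0.84 1.00 0 0;0 0.84 1.00 0 0;0 0.84 1.00 0 0;0 0.84 1.00 0 0")

```text
clock: 17.9
ee_pos: [0.6126, -0.1866, 0.0874]
orientation: [3.135, 0.186, 0.004]
force: [-0.4, 0.7, 7.7]
finger_gap: 0.239
finger_force: 59.5
```

Call:
apply_moves(rows="0 0.13 0.22 0 0;0 0.26 0.46 0 0;0 0.37 0.69 0 0;0 0.46 0.94 0 0;0 0.55 1.18 0 0;0 0.55 1.18 0 0;0 0.55 1.18 0 0;0 0.55 1.18 0 0")

```text
clock: 18.7
ee_pos: [0.6193, -0.1977, 0.0874]
orientation: [3.135, 0.186, 0.003]
force: [-0.1, 0.5, 8.3]
finger_gap: 0.24
finger_force: 59.5
```

Call:
apply_moves(rows="0 0.07 0.25 0 0;0 0.13 0.51 0 0;0 0.18 0.76 0 0;0 0.21 1.02 0 0;0 0.22 1.29 0 0;0 0.22 1.29 0 0;0 0.22 1.29 0 0;0 0.22 1.29 0 0")

```text
clock: 19.5
ee_pos: [0.6229, -0.2103, 0.0874]
orientation: [3.135, 0.186, 0.003]
force: [-0.8, 0.2, 7.7]
finger_gap: 0.235
finger_force: 59.5
```

Call:
apply_moves(rows="0 0.00 0.26 0 0;0 -0.01 0.52 0 0;0 -0.03 0.78 0 0;0 -0.07 1.04 0 0;0 -0.12 1.30 0 0;0 -0.12 1.30 0 0;0 -0.12 1.30 0 0;0 -0.12 1.30 0 0")

```text
clock: 20.3
ee_pos: [0.6231, -0.2233, 0.0874]
orientation: [3.135, 0.186, 0.002]
force: [-2.1, 0.3, 8.5]
finger_gap: 0.234
finger_force: 59.5
```

```bash
python3 - <<'E'
from arc import *
a=here()
for b,st in [(-365.8,8),(-373.8,8),(-381.8,8),(-389.8,8),(-397.8,8)]:
    print(b,pt(b-st).round(4),rows(b,[b-st*min(i,5)/5 for i in range(1,9)]))
E
```

```text
20.3 ang -6.9 r 0.0505 z 0.0874 psi 6.79 F [-2.1  0.3  8.5] tang 0.1 0.23375776847406274 59.51377211138606
-365.8 [ 0.6216 -0.2291] 0 -0.03 0.14 0 0;0 -0.07 0.27 0 0;0 -0.11 0.40 0 0;0 -0.15 0.54 0 0;0 -0.20 0.67 0 0;0 -0.20 0.67 0 0;0 -0.20 0.67 0 0;0 -0.20 0.67 0 0
-373.8 [ 0.6194 -0.2358] 0 -0.05 0.13 0 0;0 -0.11 0.26 0 0;0 -0.16 0.39 0 0;0 -0.23 0.51 0 0;0 -0.29 0.63 0 0;0 -0.29 0.63 0 0;0 -0.29 0.63 0 0;0 -0.29 0.63 0 0
-381.8 [ 0.6164 -0.242 ] 0 -0.07 0.12 0 0;0 -0.14 0.24 0 0;0 -0.22 0.36 0 0;0 -0.29 0.47 0 0;0 -0.38 0.59 0 0;0 -0.38 0.59 0 0;0 -0.38 0.59 0 0;0 -0.38 0.59 0 0
-389.8 [ 0.6125 -0.2478] 0 -0.08 0.11 0 0;0 -0.17 0.22 0 0;0 -0.26 0.33 0 0;0 -0.36 0.43 0 0;0 -0.45 0.53 0 0;0 -0.45 0.53 0 0;0 -0.45 0.53 0 0;0 -0.45 0.53 0 0
-397.8 [ 0.6079 -0.253 ] 0 -0.10 0.10 0 0;0 -0.20 0.19 0 0;0 -0.31 0.29 0 0;0 -0.41 0.37 0 0;0 -0.52 0.46 0 0;0 -0.52 0.46 0 0;0 -0.52 0.46 0 0;0 -0.52 0.46 0 0
```

Call:
apply_moves(rows="0 -0.03 0.14 0 0;0 -0.07 0.27 0 0;0 -0.11 0.40 0 0;0 -0.15 0.54 0 0;0 -0.20 0.67 0 0;0 -0.20 0.67 0 0;0 -0.20 0.67 0 0;0 -0.20 0.67 0 0")

```text
clock: 21.1
ee_pos: [0.6219, -0.2299, 0.0874]
orientation: [3.135, 0.186, 0.002]
force: [-1.3, 1.3, 8.7]
finger_gap: 0.234
finger_force: 59.5
```

Call:
apply_moves(rows="0 -0.05 0.13 0 0;0 -0.11 0.26 0 0;0 -0.16 0.39 0 0;0 -0.23 0.51 0 0;0 -0.29 0.63 0 0;0 -0.29 0.63 0 0;0 -0.29 0.63 0 0;0 -0.29 0.63 0 0")

```text
clock: 21.9
ee_pos: [0.621, -0.2329, 0.0874]
orientation: [-3.133, -0.186, -0.004]
force: [8.0, 22.9, 9.5]
finger_gap: 0.235
finger_force: 60.1
```

The stop is reached: 23 N tangential, and the angle of about -17.4° fits the block's yaw, i.e. wheel = 0. Back off 720° from there.

```bash
python3 - <<'E'
from arc import *
a=here()
b=-381.8
for k in range(4):
    e=-377.3+160*(k+1); print(b,e,pt(e).round(4),rows(b,np.linspace(b,e,9)[1:]));b=e
e=-377.3+720;print(b,e,pt(e),rows(b,np.r_[np.linspace(b,e,7)[1:],e,e]))
E
```

```text
21.9 ang -18.2 r 0.0505 z 0.0874 psi 6.8 F [ 8.  22.9  9.5] tang 24.2 0.23489180013937191 60.137621863977984
-381.8 -217.3 [ 0.5332 -0.1869] 0 0.56 -1.69 0 0;0 0.49 -3.48 0 0;0 -0.20 -5.12 0 0;0 -1.43 -6.42 0 0;0 -3.03 -7.20 0 0;0 -4.81 -7.38 0 0;0 -6.53 -6.91 0 0;0 -7.98 -5.87 0 0
-217.3 -57.30000000000001 [ 0.6    -0.2593] 0 -0.97 1.44 0 0;0 -1.40 3.12 0 0;0 -1.22 4.85 0 0;0 -0.46 6.41 0 0;0 0.79 7.62 0 0;0 2.37 8.33 0 0;0 4.10 8.45 0 0;0 5.77 7.98 0 0
-57.30000000000001 102.69999999999999 [ 0.562  -0.1684] 0 1.41 -1.02 0 0;0 2.38 -2.46 0 0;0 2.80 -4.14 0 0;0 2.62 -5.87 0 0;0 1.87 -7.43 0 0;0 0.62 -8.64 0 0;0 -0.97 -9.35 0 0;0 -2.70 -9.47 0 0
102.69999999999999 262.7 [ 0.5666 -0.2668] 0 -1.67 0.48 0 0;0 -3.08 1.49 0 0;0 -4.05 2.93 0 0;0 -4.47 4.62 0 0;0 -4.29 6.34 0 0;0 -3.54 7.91 0 0;0 -2.29 9.11 0 0;0 -0.70 9.82 0 0
262.7 342.7 [ 0.62073804 -0.23206874] 0 1.15 0.15 0 0;0 2.31 0.03 0 0;0 3.40 -0.35 0 0;0 4.38 -0.98 0 0;0 5.19 -1.81 0 0;0 5.78 -2.81 0 0;0 5.78 -2.81 0 0;0 5.78 -2.81 0 0
```

Call:
apply_moves(rows="0 0.56 -1.69 0 0;0 0.49 -3.48 0 0;0 -0.20 -5.12 0 0;0 -1.43 -6.42 0 0;0 -3.03 -7.20 0 0;0 -4.81 -7.38 0 0;0 -6.53 -6.91 0 0;0 -7.98 -5.87 0 0")

```text
clock: 22.7
ee_pos: [0.5335, -0.1872, 0.0874]
orientation: [3.135, 0.187, 0.004]
force: [7.9, -1.8, 4.7]
finger_gap: 0.239
finger_force: 60.4
```

```bash
python3 -c "
from arc import *
here()"
```

```text
22.7 ang 142.8 r 0.0496 z 0.0874 psi 6.84 F [ 7.9 -1.8  4.7] tang -3.4 0.23921359200761044 60.38726738537662
```

Good, the handle is following.

Call:
apply_moves(rows="0 -0.97 1.44 0 0;0 -1.40 3.12 0 0;0 -1.22 4.85 0 0;0 -0.46 6.41 0 0;0 0.79 7.62 0 0;0 2.37 8.33 0 0;0 4.10 8.45 0 0;0 5.77 7.98 0 0")

```text
clock: 23.5
ee_pos: [0.6003, -0.2601, 0.0873]
orientation: [-3.136, -0.185, 0.001]
force: [-9.9, 8.0, 15.4]
finger_gap: 0.24
finger_force: 61.7
```

Call:
apply_moves(rows="0 1.41 -1.02 0 0;0 2.38 -2.46 0 0;0 2.80 -4.14 0 0;0 2.62 -5.87 0 0;0 1.87 -7.43 0 0;0 0.62 -8.64 0 0;0 -0.97 -9.35 0 0;0 -2.70 -9.47 0 0")

```text
clock: 24.3
ee_pos: [0.5628, -0.1686, 0.0874]
orientation: [3.135, 0.187, 0.006]
force: [5.5, -8.6, 4.7]
finger_gap: 0.238
finger_force: 60.7
```

```bash
python3 -c "
from arc import *
here()"
```

```text
24.3 ang 101.8 r 0.0497 z 0.0874 psi 6.84 F [ 5.5 -8.6  4.7] tang -3.6 0.23822633954369074 60.70306173758581
```

Call:
apply_moves(rows="0 -1.67 0.48 0 0;0 -3.08 1.49 0 0;0 -4.05 2.93 0 0;0 -4.47 4.62 0 0;0 -4.29 6.34 0 0;0 -3.54 7.91 0 0;0 -2.29 9.11 0 0;0 -0.70 9.82 0 0")

```text
clock: 25.1
ee_pos: [0.5671, -0.2675, 0.0873]
orientation: [-3.135, -0.185, -0.001]
force: [-1.7, 16.7, 12.6]
finger_gap: 0.24
finger_force: 61.8
```

Call:
apply_moves(rows="0 1.15 0.15 0 0;0 2.31 0.03 0 0;0 3.40 -0.35 0 0;0 4.38 -0.98 0 0;0 5.19 -1.81 0 0;0 5.78 -2.81 0 0;0 5.78 -2.81 0 0;0 5.78 -2.81 0 0")

```text
clock: 25.9
ee_pos: [0.6213, -0.2323, 0.0874]
orientation: [3.136, 0.187, 0.002]
force: [-0.8, 2.1, 9.3]
finger_gap: 0.243
finger_force: 61.4
```

```bash
python3 - <<'E'
from arc import *
from bench import snapshot
here()
d=snapshot('top');cv2.imwrite('pics/top9.png',cv2.resize(d['pixels'][70:320,100:500,::-1],None,fx=2,fy=2,interpolation=cv2.INTER_CUBIC))
E
```

```text
25.9 ang -17.4 r 0.0506 z 0.0874 psi 6.82 F [-0.8  2.1  9.3] tang 1.8 0.24266391664382692 61.35590214282274
```

View pics/top9.png

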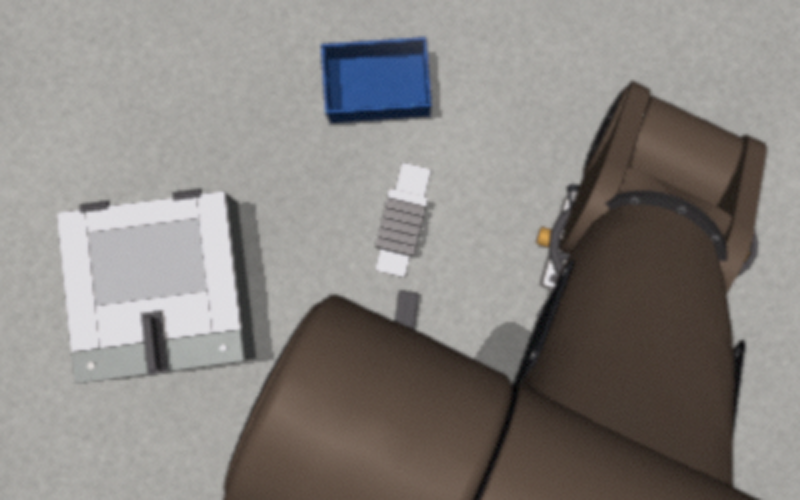

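The button is square over the shut lid (155,340), and the bystanders that show are in place. The arm covers most of the pliers, which it never went near. The handle is held at the stop angle plus two turns and at rest.

```bash
python3 -c "
from bench import bot
print(bot.finish_job())"
```

```text
the job is handed in; nothing more can be done
None
```

The job is handed in: the turnbutton is square over the shut lid, and the valve was closed to its stop, backed off two full turns (within about 1° of the stop angle as measured) and left with the gripper still holding the handle; no verdict was returned.

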